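# Find the soft bearing pad and flag it

## Robot

A 6-joint arm with a two-finger parallel gripper is mounted at the origin on the work surface. World frame = base frame: x ahead of the robot, y to its left, z up, the work surface at z = 0. Lengths are in m, angles in rad, forces in N, time in s.
With the tool pointing down it reaches from about 0.275 to 0.75 m from the base axis. Payload 10.2 kg.
Tool frame: the origin (TCP) lies midway between the tips of the shut fingers; the grasp point (between the pads) lies 19 mm behind it; z points along the fingers, y is the direction in which the jaws open and shut (so a half turn about z gives the same grasp; the last joint's range is limited). The gripper opens to 88 mm and grips with 3 to 60 N. Pads are 18 mm wide; open, the fingers measure 123 mm over their backs; the gripper's body (75 mm by 187 mm) begins 45 mm behind the grasp point.
Start: joints at [-1.402, 0.313, 1.498, -0, 1.331, -0.223], TCP at [0.2, -0.485, 0.239] pointing down, gripper open.
Joint ranges: [-2.94, 2.94], [-0.97, 2.17], [0.19, 2.56], [-1.23, 4.37], [0.02, 3.11], [-2.88, 2.88]. Speed limits (rad/s): [2.39, 2.39, 3.01, 3.14, 3.14, 3.14].

## Interface

Orientations are given as a unit quaternion [x, y, z, w].
In Python, from bench import ctrl, imaging gives the robot as it stands.
- The arm moves only by the tool drive_tool, never from a script. Its argument "increments" is a list of rows, each an object of numbers: "grip": the closure, from -1 (fully open) to 1 (shut), so that 0 is half open; "dx", "dy", "dz": the shift along the tool's x, y, z in m; "twist": the turn about the tool's z in rad. A call has 1 to 12 rows; each row shifts and turns the commanded pose from where the row before left it, along the tool's axes as they then stand; what a row does not reach is not made up. A row lasts 1/8 s, in which the tool goes at most 62.5 mm and 10.7 degrees, less where a joint would pass 70% of its speed; a pose out of reach is approached as far as the arm can. A call with a gripper value outside its range is refused whole. The fingers move at their own pace and stop on an object; "squeeze" is the grip in N (left out, the last holds). Time passes only in rows, so rows that do not move let the fingers close. It gives the time, the measured TCP pose, the force and the opening at its end, in the units of the state.
- ctrl.observe(): the state, without advancing time (a new reading comes with each control period).
- imaging.get_image(name): name is "scene" or "top" or "wrist"; returns the picture (480x640x3 uint8, blue, green, red); there is no depth.
- imaging.camera_model(name): a dict with "fx", "fy", "cx", "cy" (pixels), "R" (3x3) and "t" (3): a world point X has camera coordinates R X + t. Camera axes: x right, y down, z forward; pixel columns grow to the right and rows downward; lengths in m; the calibration is good to about 2 mm. A picture is of the moment at which its call begins: read the wrist's pose just before it. camera_model takes no time and is no camera call; for the wrist camera it gives the pose at the moment of the call.
- ctrl.close_job(): hands the job in, once; it reports no verdict.
The state is a dict: "t": time; "q": joint angles; "qd": joint speeds; "joint_efforts": joint torques, N m; "eef_pos": TCP position; "tool_rot": TCP orientation; "wrist_force": force on the tool from outside, world axes, zero at the start; "wrist_torque": the same for the moment, N m; "width": finger opening in m.
Only numpy, scipy, OpenCV 4.12 (cv2) and the standard library are available. Lean on these libraries where they do the work, as an engineer would, in place of code of your own. Each camera call takes 0.05 s, during which the arm holds its last target.

## Task

One of the three rubber bearing pads on the timber sill has gone soft. Take the sprung-pin tester from its holder and press it upright and gently (never with more than about 20 N) onto the pads' grey spots, foot flat on the rubber for a good half second, reading how far the pin sinks, until you have found the soft one (pin sinks about 9 mm instead of 3 to 4); only then tip that pad's red flag fully away from the pad, leave the other flags up, and stand the tester back down in its holder. Leave everything else where it is.

Things in the scene. Friction and masses are not known exactly. Their poses are not given: they have to be found in the camera images.
- tester: Sprung-pin hardness tester, 0.2 kg, upright in its holder at the start. Origin: centre of its foot's flat underside, z up its axis. Round aluminium foot 40 mm across, 12 mm thick; yellow barrel 26 mm across up to 65 mm; black square grip 28 x 28 mm (flats square to its x and y) from 65 to 115 mm; cap to 119 mm. A steel pin, 6 mm thick, round tip, sticks 12 mm out below the foot on a spring
- tester_scale (a point): on the tester's axis, 36 mm above the foot's underside. At this height, on the barrel's +x and -x sides, small red pointers stand when the pin is out; they ride up with the pin, mm for mm, along a black scale (on +x) with lines 3 mm apart, 36 to 48 mm high
- pin (a joint): how far the pin is pushed back into the tester, m: 0 fully out, 0.012 tip level with the foot. Spring: 0.6 N at first, then 0.6 N more per mm. With the foot flat on a pad the pin has sunk (12 mm minus this) into the pad: on a sound pad about 3 to 4 mm (value 0.008 to 0.009, pin force about 6 N), on the soft pad about 9 mm (value about 0.003, 2.5 N)
- holder_seat (a point): centre of the cup floor of the tester's holder, 24 mm above the bench, where the foot's underside rests; a 22 mm hole below takes the pin. The holder is a blue block 80 x 80 x 24 mm, fixed to the bench, with a round cup on top: inner width about 46 mm, outer about 60 mm, wall 26 mm high, rim 50 mm above the bench
- sill: pale timber sill 150 x 440 x 50 mm fixed on the bench, long side along its own y; origin under its centre. It carries three pads that look alike, in a row along its y, one at each bay point; which pad is in which bay changes. Each pad: a black rubber square 70 x 70 mm on an 84 x 84 mm steel shoe, a round grey test spot 25 mm across at its centre, a red flag on its +x side
- bay_right (a point): point on the sill's top (50 mm above the bench), axes as the sill's, below the centre of the test spot of the pad nearest the sill's -y end. The rubber's upper face is nominally 31 mm above this point, but each pad is packed differently: up to 6 mm higher or lower, not measured. Pad, shoe and flag shift in height together. The rubber as a whole yields 1 mm per 8 N of load
- bay_middle (a point): the same point of the middle bay, 135 mm from the other two; all said of the right bay holds here
- bay_left (a point): the same point of the bay nearest the sill's +y end. In every bay the flag's hinge (along the sill's y) is 70 mm from the pad's centre towards the sill's +x, 11 mm below that pad's rubber face. The flag is 6 mm thick; its red plate, 34 mm wide, runs from 28 to 62 mm from the hinge. It leans 26 degrees towards the pad when up, 26 degrees away when tipped; 1 to 2 N tips it and it stays
- spot_a (a joint): how far the test spot of one pad (pad A, in an unknown bay) has sunk below that pad's rubber face, m; 0 untouched, at most 0.0125
- cushion_a (a joint): how far the rubber of pad A as a whole is pressed down, m: 0.001 per 8 N
- flag_a (a joint): flag of pad A, rad: near 0 (up to 0.08) up, leaning 26 degrees towards the pad; 0.9 fully tipped away from it
- spot_b (a joint): how far the test spot of one pad (pad B, in an unknown bay) has sunk below that pad's rubber face, m; 0 untouched, at most 0.0125
- cushion_b (a joint): how far the rubber of pad B as a whole is pressed down, m: 0.001 per 8 N
- flag_b (a joint): flag of pad B, rad: near 0 (up to 0.08) up, leaning 26 degrees towards the pad; 0.9 fully tipped away from it
- spot_c (a joint): how far the test spot of one pad (pad C, in an unknown bay) has sunk below that pad's rubber face, m; 0 untouched, at most 0.0125
- cushion_c (a joint): how far the rubber of pad C as a whole is pressed down, m: 0.001 per 8 N
- flag_c (a joint): flag of pad C, rad: near 0 (up to 0.08) up, leaning 26 degrees towards the pad; 0.9 fully tipped away from it
- spare_pad: spare rubber pad, black block 70 x 70 x 30 mm, lying loose on the bench; origin under its centre
- tape: yellow roll-like disc, 68 mm across, 30 mm high; origin under its centre
- mug: white mug, 80 mm across, 90 mm high; origin under its centre
- screw_box: grey open two-bay box 120 x 160 x 50 mm; origin under its centre
- hammer: hammer, about 300 mm long; origin under its middle
- screwdriver: screwdriver; origin under its middle
- offcut: brown timber offcut 140 x 60 x 40 mm; origin under its centre
There are look-alikes about, which are no part of the job. What is shaped like the tester but turquoise is not meant. Of the things that look like the part that bears holder_seat, the larger one is meant.

How it is judged:
On the way:
1. the tester is pressed home on the soft pad (its spot at least 8 mm down, pin pushed back, tester upright) while all flags are still up (value of joint spot_c above 0.008 m and value of joint pin above 0.002 m and angle between tester's own z axis and vertical below 0.12 rad and value of joint each of flag_a, flag_b, flag_c below 0.3 rad), for 0.3 s.
At the end, for the whole second after the job is handed in: The soft pad's flag is tipped away (more than 0.7 of 0.9 rad), the other two flags are up (less than 0.3 rad), and the tester stands at rest in its holder: foot within 6 mm of the seat's centre, on the floor of the cup (less than 4 mm above it), within 0.1 rad of upright (value of joint flag_c above 0.7 rad and value of joint each of flag_a, flag_b below 0.3 rad and horizontal distance between tester and holder_seat below 0.006 m and z of tester in the frame of holder_seat below 0.004 m and angle between tester's own z axis and vertical below 0.1 rad and linear speed of tester below 0.02 m/s); the robot touches nothing.
It fails at once if a pad is pressed with more than 22 N (its rubber down by more than 2.75 mm) (value of joint any of cushion_a, cushion_b, cushion_c above 0.00275 m).
It fails at once if the flag of a sound pad is tipped by more than 0.5 rad (value of joint any of flag_a, flag_b above 0.5 rad).
It fails at once if a loose thing on the bench other than the tester is moved by more than 30 mm (distance of any of spare_pad, tape, mug, screw_box, hammer, screwdriver, offcut from where it was at the start of the episode above 0.03 m).
It also fails if it takes over 72 s, if anything falls off the work surface, if the arm or the gripper's body presses on something with over 40 N, if the wrist force passes 120 N, or if a joint passes its speed limit or range.

## Working session

There is one attempt and no reset: what is moved stays moved. The work goes in short steps, Python scripts to look and compute and a tool call to move; the robot and the scene stay as the last step left them, time stands still between calls to the robot, and variables do not carry over. Pictures are saved under pics/ and viewed, and the job is handed in when it is done.

Besides the shell and the picture viewer there is one more tool, called after "Request:" as a command line: name --argument value ..., lists and objects as JSON in quotes. drive_tool: Moves the arm, as the interface text tells. Its arguments: {"type":"object","properties":{"increments":{"type":"array","items":{"type":"object","properties":{"grip":{"type":"number"},"dx":{"type":"number"},"dy":{"type":"number"},"dz":{"type":"number"},"twist":{"type":"number"}}}},"squeeze":{"type":"number"}},"required":["increments"]}

```bash
mkdir -p pics; ls
python3 - <<'E'
from bench import ctrl, imaging
import cv2
s=ctrl.observe(); print({k:(v if k in('t','eef_pos','tool_rot','wrist_force','width') else 0) for k,v in s.items()})
for n in ('scene','top','wrist'):
    cv2.imwrite(f'pics/{n}0.png',imaging.get_image(n)); m=imaging.camera_model(n); print(n,m)
E
```

```text
pics
{'t': 0.0, 'q': 0, 'qd': 0, 'joint_efforts': 0, 'eef_pos': array([ 0.20040778, -0.48495788,  0.23815277]), 'tool_rot': array([ 9.80872203e-01,  1.94651690e-01,  6.36045234e-06, -6.64442187e-04]), 'wrist_force': array([-0.74746862, -0.21480523, -0.42328171]), 'wrist_torque': 0, 'width': 0.08791980878487453}
scene {'fx': 453.0717333313211, 'fy': 453.0717333313211, 'cx': 324.2596570674182, 'cy': 243.65817599196745, 'R': array([[-0.71730894,  0.69675482,  0.00077576],
       [ 0.51151049,  0.52735529, -0.6784198 ],
       [-0.47310136, -0.48623978, -0.73467406]]), 't': array([ 0.3898816 , -0.26479967,  1.79108034])}
top {'fx': 448.86892118451857, 'fy': 448.86892118451857, 'cx': 321.3409290825895, 'cy': 240.94678900031187, 'R': array([[ 0.01389302, -0.99990213,  0.00164875],
       [-0.99961045, -0.01392885, -0.02418553],
       [ 0.02420612, -0.0013121 , -0.99970613]]), 't': array([0.03780444, 0.56598323, 1.16841867])}
wrist {'fx': 407.3042452654127, 'fy': 407.3042452654127, 'cx': 317.0691593176961, 'cy': 232.60601644088146, 'R': array([[ 0.38331224, -0.92361829, -0.00099269],
       [-0.87728288, -0.36441824,  0.31236852],
       [-0.28887103, -0.11886381, -0.94996048]]), 't': array([-0.525118  , -0.04311046,  0.39094303])}
```

View pics/scene0.png

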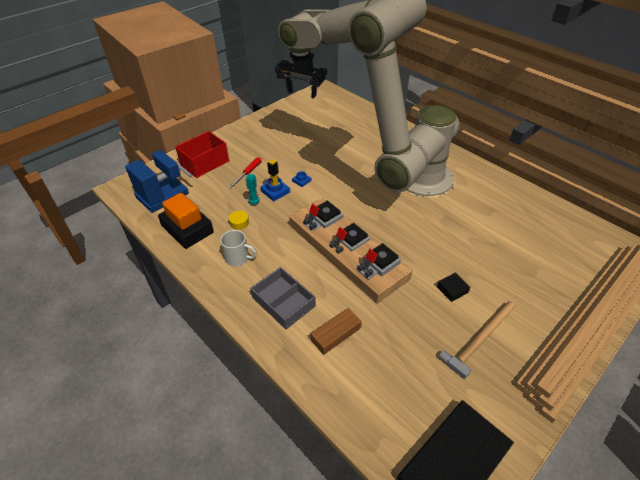

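View pics/top0.png

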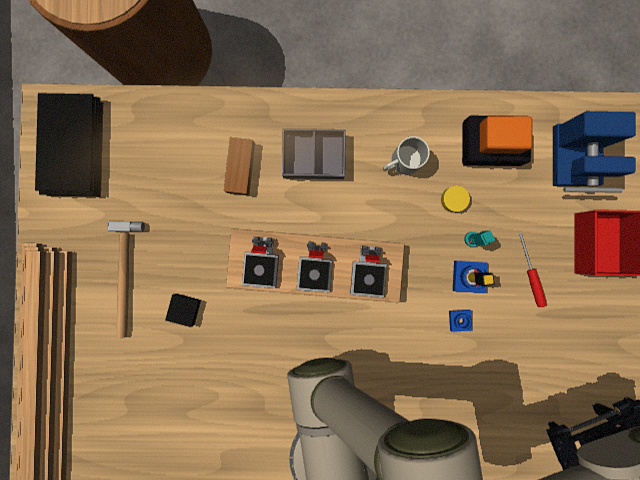

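View pics/wrist0.png

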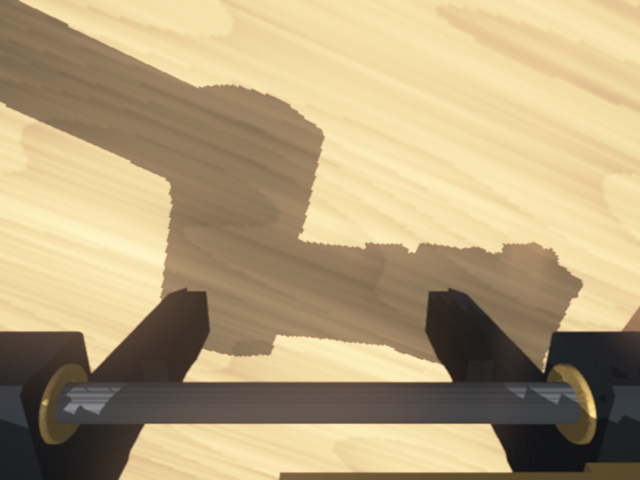

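```bash
cat > h.py <<'E'
import numpy as np, cv2
from bench import ctrl, imaging
def pix2w(m,u,v,z):
    R=np.array(m['R']);t=np.array(m['t']);c=-R.T@t
    d=R.T@np.array([(u-m['cx'])/m['fx'],(v-m['cy'])/m['fy'],1.]); return c+d*(z-c[2])/d[2]
def w2pix(m,X):
    p=np.array(m['R'])@np.array(X)+np.array(m['t']); return np.array([m['fx']*p[0]/p[2]+m['cx'],m['fy']*p[1]/p[2]+m['cy']])
def st():
    s=ctrl.observe(); q=s['tool_rot']; 
    from scipy.spatial.transform import Rotation as Ro
    M=Ro.from_quat(q).as_matrix()
    print('t',round(s['t'],3),'pos',np.round(s['eef_pos'],4),'yaw(x-axis)',round(np.arctan2(M[1,0],M[0,0]),4),'z',np.round(M[:,2],4),'F',np.round(s['wrist_force'],2),'w',round(s['width'],4)); return s,M
E
python3 - <<'E'
from h import *
st()
m=imaging.camera_model('top')
im=cv2.imread('pics/top0.png')
a=cv2.resize(im[220:340,220:420],(800,480),interpolation=cv2.INTER_CUBIC);cv2.imwrite('pics/t1.png',a)
a=cv2.resize(im[220:340,420:560],(700,600),interpolation=cv2.INTER_CUBIC);cv2.imwrite('pics/t2.png',a)
sc=cv2.imread('pics/scene0.png')
a=cv2.resize(sc[150:270,220:420],(800,480),interpolation=cv2.INTER_CUBIC);cv2.imwrite('pics/s1.png',a)
E
```

```text
t 0.15 pos [ 0.2004 -0.4851  0.2383] yaw(x-axis) 0.3919 z [-2.e-04  9.e-04 -1.e+00] F [-0.1  -0.06  0.6 ] w 0.0883
```

View pics/t1.png

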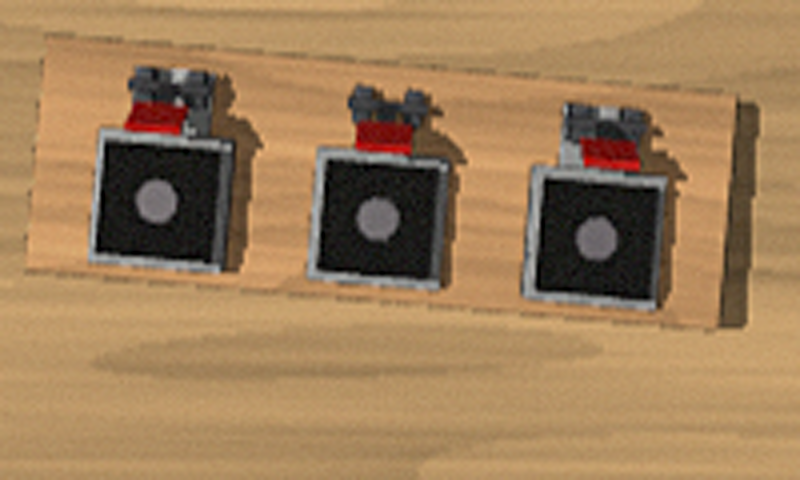

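View pics/t2.png

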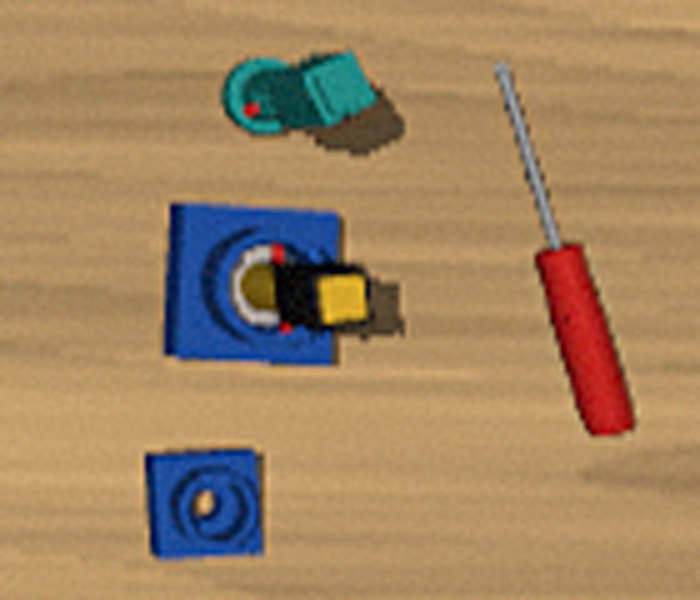

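View pics/s1.png

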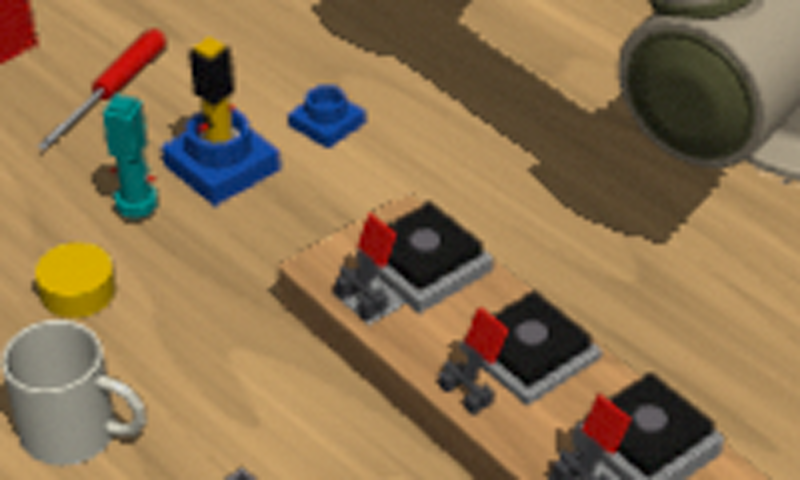

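Run:
```python
from h import *
m=imaging.camera_model('top')
P=lambda u,v,z:np.round(pix2w(m,u,v,z),4)
z=0.081
sp=[P(259-.0,270-.1,z),P(314.2,274.5,z),P(369-.1,279.2,z)]
print('spots L M R',sp, np.linalg.norm(sp[0]-sp[1]),np.linalg.norm(sp[2]-sp[1]))
d=sp[0]-sp[2];print('sill yaw',np.arctan2(-d[0],d[1]))
print('cap',P(488.4,279.2,.143))
print('foot?',P(420+264/5-.4,220+286/5-.4,.036))
a=P(475.2,270.2,.06);b=P(476.8,285.,.06);print('ptr',a,b,(a+b)/2,np.arctan2(*(a-b)[[1,0]]))
# block top corners z .024 
for u,v in[(175,205),(340,212),(335,362),(168,355)]: print('blk',P(420+u/5-.4,220+v/5-.4,.024))
w=imaging.camera_model('wrist');R=np.array(w['R']);c=-R.T@w['t'];s,M=st()
print('cam in tool',M.T@(c-s['eef_pos']),'\n',M.T@R.T)
```

```text
spots L M R [array([0.4906, 0.1974, 0.081 ]), array([0.4812, 0.0621, 0.081 ]), array([ 0.4716, -0.072 ,  0.081 ])] 0.1356261405481996 0.13444318502624072
sill yaw -0.07041050939875496
cap [ 0.4791 -0.3415  0.143 ]
foot? [ 0.4786 -0.3407  0.036 ]
ptr [ 0.4964 -0.3394  0.06  ] [ 0.4596 -0.3436  0.06  ] [ 0.478  -0.3415  0.06  ] 0.11363872694871084
blk [ 0.5191 -0.2986  0.024 ]
blk [ 0.5167 -0.3837  0.024 ]
blk [ 0.4395 -0.3815  0.024 ]
blk [ 0.4419 -0.2955  0.024 ]
t 0.15 pos [ 0.2004 -0.4851  0.2383] yaw(x-axis) 0.3919 z [-2.e-04  9.e-04 -1.e+00] F [-0.1  -0.06  0.6 ] w 0.0883
cam in tool [ 0.08199833  0.0004087  -0.1460065 ] 
 [[ 1.51786421e-03 -9.49904013e-01 -3.12538097e-01]
 [ 9.99998846e-01  1.46399034e-03  4.07029293e-04]
 [ 7.09139961e-05 -3.12538354e-01  9.49905139e-01]]
```

```bash
cat >> h.py <<'E'
def plan(x,y,z,yaw=None):
    s,M=st(); p=s['eef_pos']; y0=np.arctan2(M[1,0],M[0,0]); yaw=y0 if yaw is None else yaw
    c,sn=np.cos(yaw),np.sin(yaw); d=np.array([x,y,z])-p
    print('twist',round(y0-yaw,4),'dx',round(c*d[0]+sn*d[1],4),'dy',round(sn*d[0]-c*d[1],4),'dz',round(-d[2],4))
E
python3 -c "
from h import *
plan(.479,-.341,.19,.114)"
```

```text
t 0.15 pos [ 0.2004 -0.4851  0.2383] yaw(x-axis) 0.3919 z [-2.e-04  9.e-04 -1.e+00] F [-0.1  -0.06  0.6 ] w 0.0883
twist 0.2779 dx 0.2931 dy -0.1114 dz 0.0483
```

Request:
drive_tool --increments '[{"twist": 0.139,"grip": -1},{"twist": 0.139},{"dx": 0.049,"dy": -0.0186},{"dx": 0.049,"dy": -0.0186},{"dx": 0.049,"dy": -0.0186},{"dx": 0.049,"dy": -0.0186},{"dx": 0.049,"dy": -0.0186},{"dx": 0.0481,"dy": -0.0184},{"dz": 0.048},{"dz": 0}]' --squeeze 40

```text
schema error: expected keys grip, dx, dy, dz, twist
```

```bash
python3 -c "
from h import *
plan(.479,-.341,.095,.114)
cv2.imwrite('pics/w1.png',imaging.get_image('wrist'))"
```

```text
t 0.15 pos [ 0.2004 -0.4851  0.2383] yaw(x-axis) 0.3919 z [-2.e-04  9.e-04 -1.e+00] F [-0.1  -0.06  0.6 ] w 0.0883
twist 0.2779 dx 0.2931 dy -0.1114 dz 0.1433
```

View pics/w1.png

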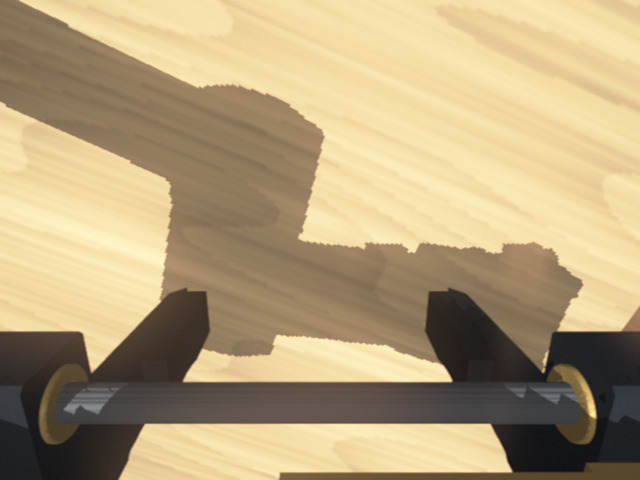

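All keys are required in each row.

Request:
drive_tool --increments '[{"grip": -1,"dx": 0,"dy": 0,"dz": 0,"twist": 0.139},{"grip": -1,"dx": 0,"dy": 0,"dz": 0,"twist": 0.139},{"grip": -1,"dx": 0.049,"dy": -0.0186,"dz": 0,"twist": 0},{"grip": -1,"dx": 0.049,"dy": -0.0186,"dz": 0,"twist": 0},{"grip": -1,"dx": 0.049,"dy": -0.0186,"dz": 0,"twist": 0},{"grip": -1,"dx": 0.049,"dy": -0.0186,"dz": 0,"twist": 0},{"grip": -1,"dx": 0.049,"dy": -0.0186,"dz": 0,"twist": 0},{"grip": -1,"dx": 0.048,"dy": -0.0184,"dz": 0,"twist": 0},{"grip": -1,"dx": 0,"dy": 0,"dz": 0.048,"twist": 0},{"grip": -1,"dx": 0,"dy": 0,"dz": 0,"twist": 0}]' --squeeze 40

```text
t: 1.45
eef_pos: [0.478, -0.3399, 0.1878]
tool_rot: [0.998, 0.057, -0.002, -0.003]
wrist_force: [-0.2, 0.2, 0.8]
width: 0.0882
```

```bash
python3 -c "
from h import *
plan(.479,-.341,.095,.114)
cv2.imwrite('pics/w2.png',imaging.get_image('wrist'))"
```

```text
t 1.45 pos [ 0.478  -0.3399  0.1878] yaw(x-axis) 0.1145 z [-0.0049  0.0051 -1.    ] F [-0.21  0.21  0.77] w 0.0882
twist 0.0005 dx 0.0008 dy 0.0012 dz 0.0928
```

View pics/w2.png

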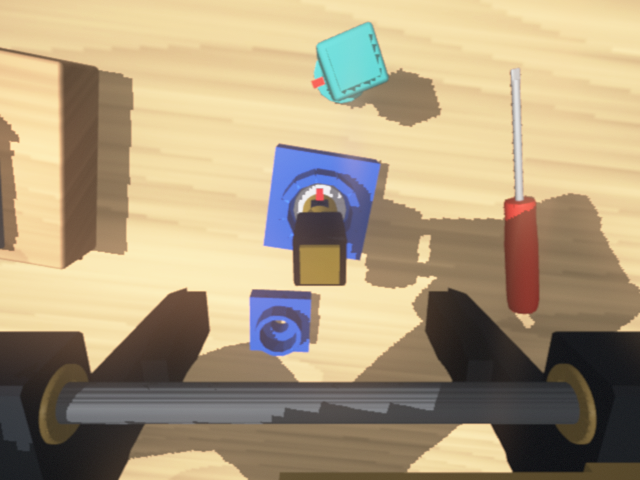

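```bash
python3 -c "
from h import *
m=imaging.camera_model('wrist')
print(pix2w(m,320,265,.143), pix2w(m,319,193,.06),w2pix(m,[.479,-.341,.143]))
plan(.479,-.341,.095,.114)
im=cv2.imread('pics/w2.png');cv2.imwrite('pics/w2z.png',cv2.resize(im[130:300,250:400],(600,680))[:600])"
```

```text
[ 0.47959286 -0.34271813  0.143     ] [ 0.49835135 -0.34019023  0.06      ] [316.54190889 265.70145169]
t 1.5 pos [ 0.4785 -0.3411  0.1904] yaw(x-axis) 0.1137 z [-0.0018  0.0018 -1.    ] F [0.37 0.02 1.42] w 0.0881
twist -0.0003 dx 0.0005 dy -0.0 dz 0.0954
```

View pics/w2z.png

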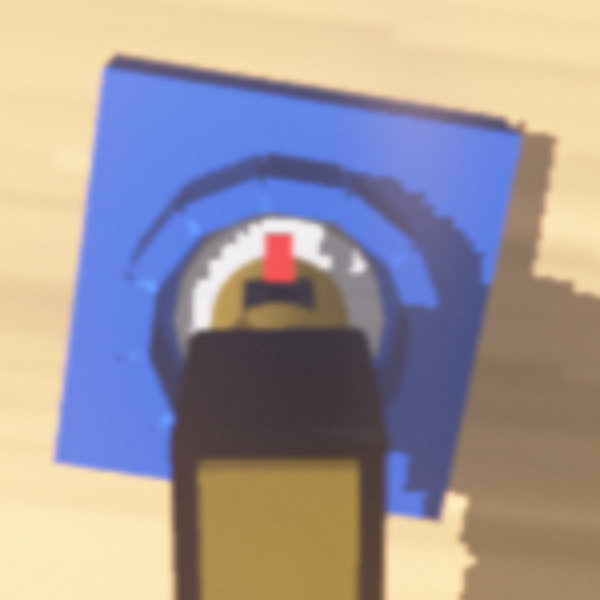

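Request:
drive_tool --increments '[{"grip": -1,"dx": 0,"dy": 0.001,"dz": 0.032,"twist": 0},{"grip": -1,"dx": 0,"dy": 0,"dz": 0.032,"twist": 0},{"grip": -1,"dx": 0,"dy": 0,"dz": 0.031,"twist": 0},{"grip": -1,"dx": 0,"dy": 0,"dz": 0,"twist": 0},{"grip": 1,"dx": 0,"dy": 0,"dz": 0,"twist": 0},{"grip": 1,"dx": 0,"dy": 0,"dz": 0,"twist": 0},{"grip": 1,"dx": 0,"dy": 0,"dz": 0,"twist": 0},{"grip": 1,"dx": 0,"dy": 0,"dz": 0,"twist": 0},{"grip": 1,"dx": 0,"dy": 0,"dz": 0,"twist": 0},{"grip": 1,"dx": 0,"dy": 0,"dz": 0,"twist": 0}]' --squeeze 40

```text
t: 2.75
eef_pos: [0.479, -0.3422, 0.0957]
tool_rot: [0.998, 0.057, -0.0, -0.0]
wrist_force: [-0.4, -0.4, 0.4]
width: 0.0301
```

```bash
python3 -c "
from h import *
st();cv2.imwrite('pics/w3.png',imaging.get_image('wrist'))"
```

```text
t 2.75 pos [ 0.479  -0.3422  0.0957] yaw(x-axis) 0.1138 z [-1.e-04  1.e-04 -1.e+00] F [-0.4  -0.39  0.42] w 0.0301
```

View pics/w3.png

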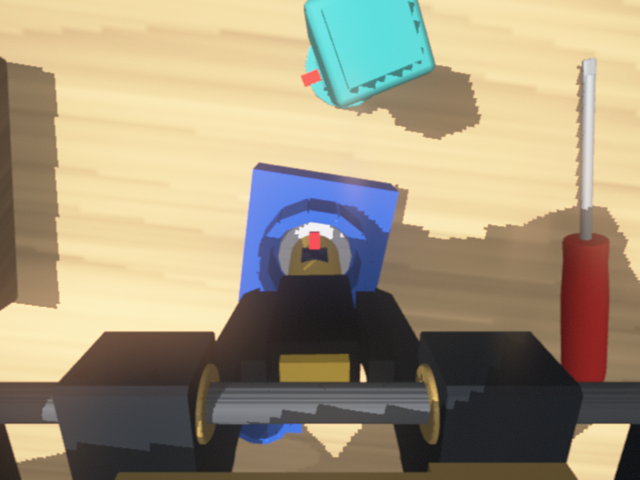

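Request:
drive_tool --increments '[{"grip": 1,"dx": 0,"dy": 0,"dz": 0,"twist": 0},{"grip": 1,"dx": 0,"dy": 0,"dz": -0.02,"twist": 0},{"grip": 1,"dx": 0,"dy": 0,"dz": -0.04,"twist": 0},{"grip": 1,"dx": 0,"dy": 0,"dz": -0.05,"twist": 0},{"grip": 1,"dx": 0,"dy": 0,"dz": -0.04,"twist": 0},{"grip": 1,"dx": 0,"dy": 0,"dz": 0,"twist": 0.092},{"grip": 1,"dx": 0,"dy": 0,"dz": 0,"twist": 0.092},{"grip": 1,"dx": 0,"dy": 0,"dz": 0,"twist": 0}]' --squeeze 40

```text
t: 3.8
eef_pos: [0.4789, -0.3422, 0.2454]
tool_rot: [0.999, -0.035, -0.0, -0.0]
wrist_force: [0.3, 0.5, -2.3]
width: 0.0278
```

```bash
python3 -c "
from h import *
plan(.4716,-.072,.246,-.0704);cv2.imwrite('pics/w4.png',imaging.get_image('wrist'))"
```

```text
t 3.8 pos [ 0.4789 -0.3422  0.2454] yaw(x-axis) -0.0693 z [-5.e-04  5.e-04 -1.e+00] F [ 0.33  0.48 -2.3 ] w 0.0278
twist 0.0011 dx -0.0263 dy -0.269 dz -0.0006
```

View pics/w4.png

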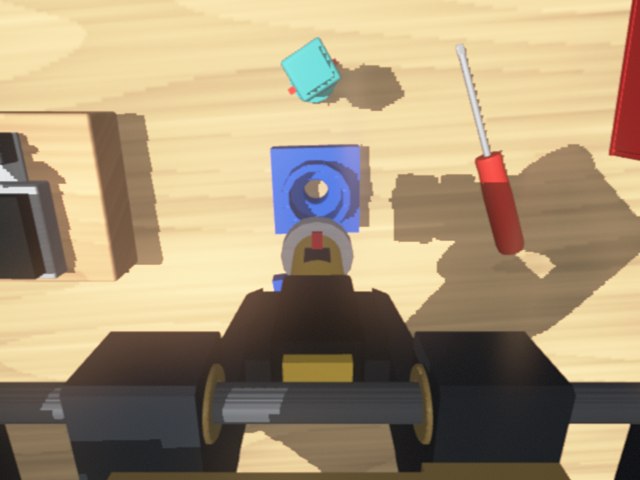

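Request:
drive_tool --increments '[{"grip": 1,"dx": -0.0052,"dy": -0.054,"dz": 0,"twist": 0},{"grip": 1,"dx": -0.0052,"dy": -0.054,"dz": 0,"twist": 0},{"grip": 1,"dx": -0.0053,"dy": -0.054,"dz": 0,"twist": 0},{"grip": 1,"dx": -0.0053,"dy": -0.054,"dz": 0,"twist": 0},{"grip": 1,"dx": -0.0053,"dy": -0.053,"dz": 0,"twist": 0},{"grip": 1,"dx": 0,"dy": 0,"dz": 0,"twist": 0},{"grip": 1,"dx": 0,"dy": 0,"dz": 0,"twist": 0}]' --squeeze 40

```text
t: 4.72
eef_pos: [0.4717, -0.0724, 0.2457]
tool_rot: [0.999, -0.034, 0.0, 0.0]
wrist_force: [-0.6, 0.0, -2.2]
width: 0.028
```

```bash
python3 -c "
from h import *
plan(.4716,-.072,.246,-.0704);cv2.imwrite('pics/w5.png',imaging.get_image('wrist'))
m=imaging.camera_model('wrist')
print(w2pix(m,[.4716,-.072,.081]))"
```

```text
t 4.725 pos [ 0.4717 -0.0724  0.2457] yaw(x-axis) -0.0689 z [ 0.e+00 -3.e-04 -1.e+00] F [-0.56  0.03 -2.21] w 0.028
twist 0.0015 dx -0.0002 dy -0.0004 dz -0.0003
[315.72057291 208.58760053]
```

View pics/w5.png

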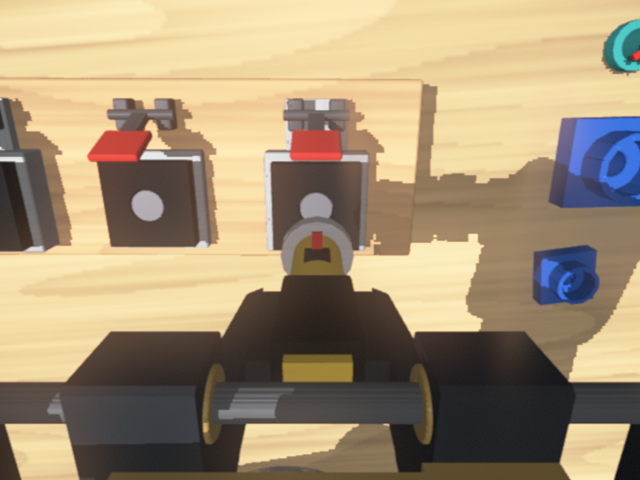

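Request:
drive_tool --increments '[{"grip": 1,"dx": 0,"dy": 0,"dz": 0.03,"twist": 0},{"grip": 1,"dx": 0,"dy": 0,"dz": 0.03,"twist": 0},{"grip": 1,"dx": 0,"dy": 0,"dz": 0.01,"twist": 0},{"grip": 1,"dx": 0,"dy": 0,"dz": 0.005,"twist": 0},{"grip": 1,"dx": 0,"dy": 0,"dz": 0.005,"twist": 0},{"grip": 1,"dx": 0,"dy": 0,"dz": 0.005,"twist": 0},{"grip": 1,"dx": 0,"dy": 0,"dz": 0,"twist": 0},{"grip": 1,"dx": 0,"dy": 0,"dz": 0,"twist": 0}]' --squeeze 40

```text
t: 5.78
eef_pos: [0.4718, -0.0721, 0.161]
tool_rot: [0.999, -0.035, 0.0, 0.0]
wrist_force: [-0.4, -0.9, -0.5]
width: 0.028
```

```bash
python3 -c "
from h import *
st();im=imaging.get_image('wrist');cv2.imwrite('pics/w6.png',im)"
```

```text
t 5.775 pos [ 0.4718 -0.0721  0.161 ] yaw(x-axis) -0.0701 z [ 5.e-04 -3.e-04 -1.e+00] F [-0.43 -0.9  -0.49] w 0.028
```

View pics/w6.png

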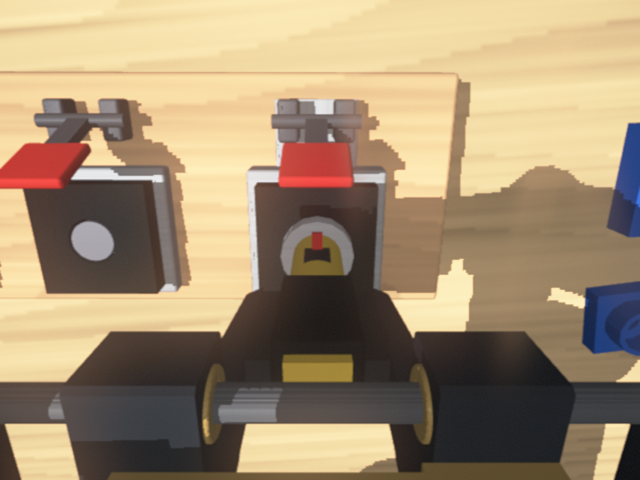

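Request:
drive_tool --increments '[{"grip": 1,"dx": 0,"dy": 0,"dz": 0.002,"twist": 0},{"grip": 1,"dx": 0,"dy": 0,"dz": 0.002,"twist": 0},{"grip": 1,"dx": 0,"dy": 0,"dz": 0,"twist": 0}]' --squeeze 40

```text
t: 6.2
eef_pos: [0.4717, -0.0721, 0.1566]
tool_rot: [0.999, -0.035, 0.0, -0.0]
wrist_force: [0.1, -0.5, -0.7]
width: 0.0276
```

Request:
drive_tool --increments '[{"grip": 1,"dx": 0,"dy": 0,"dz": 0.001,"twist": 0},{"grip": 1,"dx": 0,"dy": 0,"dz": 0.001,"twist": 0},{"grip": 1,"dx": 0,"dy": 0,"dz": 0,"twist": 0}]' --squeeze 40

```text
t: 6.58
eef_pos: [0.4717, -0.0721, 0.1547]
tool_rot: [0.999, -0.035, 0.0, 0.0]
wrist_force: [-0.4, -1.4, 0.2]
width: 0.0278
```

Request:
drive_tool --increments '[{"grip": 1,"dx": 0,"dy": 0,"dz": 0.001,"twist": 0},{"grip": 1,"dx": 0,"dy": 0,"dz": 0.001,"twist": 0},{"grip": 1,"dx": 0,"dy": 0,"dz": 0,"twist": 0}]' --squeeze 40

```text
t: 6.95
eef_pos: [0.4717, -0.0721, 0.1528]
tool_rot: [0.999, -0.035, 0.0, 0.0]
wrist_force: [0.1, 0.9, 0.6]
width: 0.0277
```

Request:
drive_tool --increments '[{"grip": 1,"dx": 0,"dy": 0,"dz": 0.001,"twist": 0},{"grip": 1,"dx": 0,"dy": 0,"dz": 0,"twist": 0}]' --squeeze 40

```text
t: 7.2
eef_pos: [0.4718, -0.0721, 0.1521]
tool_rot: [0.999, -0.035, 0.0, 0.0]
wrist_force: [-0.9, -0.2, 5.6]
width: 0.0279
```

Request:
drive_tool --increments '[{"grip": 1,"dx": 0,"dy": 0,"dz": 0.001,"twist": 0},{"grip": 1,"dx": 0,"dy": 0,"dz": 0,"twist": 0}]' --squeeze 40

```text
t: 7.45
eef_pos: [0.4719, -0.0721, 0.1516]
tool_rot: [0.999, -0.035, 0.0, 0.0]
wrist_force: [-1.6, -0.3, 10.5]
width: 0.0278
```

Request:
drive_tool --increments '[{"grip": 1,"dx": 0,"dy": 0,"dz": 0,"twist": 0},{"grip": 1,"dx": 0,"dy": 0,"dz": 0,"twist": 0},{"grip": 1,"dx": 0,"dy": 0,"dz": 0,"twist": 0}]' --squeeze 40

```text
t: 7.82
eef_pos: [0.4719, -0.0721, 0.1516]
tool_rot: [0.999, -0.035, 0.0, 0.0]
wrist_force: [-1.8, 0.8, 9.9]
width: 0.028
```

```bash
python3 -c "
from h import *
st();im=imaging.get_image('wrist');cv2.imwrite('pics/w7.png',im)
a=cv2.imread('pics/w5.png')
z=lambda i:cv2.resize(i[205:285,275:360],(400,376),interpolation=cv2.INTER_CUBIC)
cv2.imwrite('pics/w7z.png',np.hstack([z(a),z(im)]))"
```

```text
t 7.825 pos [ 0.4719 -0.0721  0.1516] yaw(x-axis) -0.0701 z [ 9.e-04 -4.e-04 -1.e+00] F [-1.76  0.81  9.92] w 0.028
```

View pics/w7z.png

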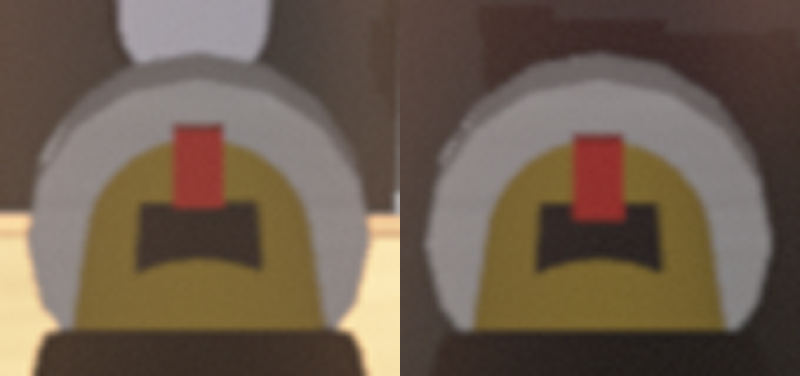

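Request:
drive_tool --increments '[{"grip": 1,"dx": 0,"dy": 0,"dz": -0.006,"twist": 0},{"grip": 1,"dx": 0,"dy": 0,"dz": -0.01,"twist": 0},{"grip": 1,"dx": 0,"dy": 0,"dz": -0.011,"twist": 0},{"grip": 1,"dx": 0.01,"dy": 0,"dz": 0,"twist": 0},{"grip": 1,"dx": 0.01,"dy": 0,"dz": 0,"twist": 0},{"grip": 1,"dx": 0.008,"dy": 0,"dz": 0,"twist": 0},{"grip": 1,"dx": 0.008,"dy": 0,"dz": 0,"twist": 0},{"grip": 1,"dx": 0.008,"dy": 0,"dz": 0,"twist": 0},{"grip": 1,"dx": 0.008,"dy": 0,"dz": 0,"twist": 0},{"grip": 1,"dx": 0.008,"dy": 0,"dz": 0,"twist": 0},{"grip": 1,"dx": 0,"dy": 0,"dz": 0,"twist": 0}]' --squeeze 40

```text
t: 9.25
eef_pos: [0.5321, -0.0764, 0.1777]
tool_rot: [0.999, -0.035, 0.0, 0.0]
wrist_force: [1.0, 0.1, -2.7]
width: 0.0277
```

```bash
python3 -c "
from h import *
st();im=imaging.get_image('wrist');cv2.imwrite('pics/w8.png',im)"
```

```text
t 9.25 pos [ 0.5321 -0.0764  0.1777] yaw(x-axis) -0.0701 z [ 7.e-04 -1.e-04 -1.e+00] F [ 1.02  0.08 -2.67] w 0.0277
```

View pics/w8.png

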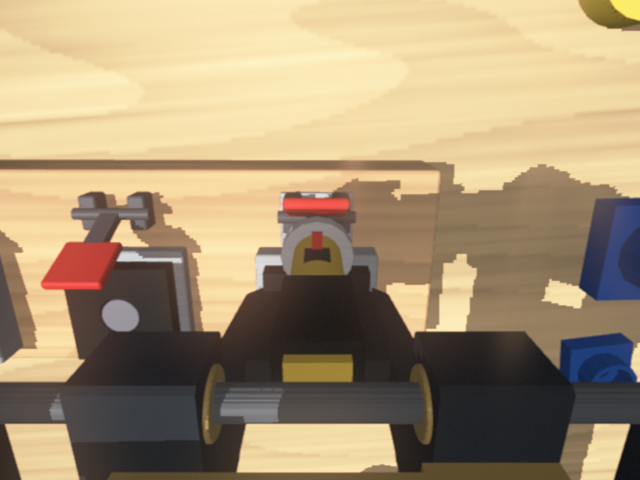

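Request:
drive_tool --increments '[{"grip": 1,"dx": 0.002,"dy": 0,"dz": 0,"twist": 0},{"grip": 1,"dx": 0.002,"dy": 0,"dz": 0,"twist": 0},{"grip": 1,"dx": 0,"dy": 0,"dz": 0,"twist": 0}]' --squeeze 40

```text
t: 9.68
eef_pos: [0.5355, -0.0766, 0.1778]
tool_rot: [0.999, -0.035, -0.0, 0.0]
wrist_force: [-2.0, 0.7, -1.7]
width: 0.0277
```

Request:
drive_tool --increments '[{"grip": 1,"dx": -0.02,"dy": 0,"dz": 0,"twist": 0},{"grip": 1,"dx": -0.03,"dy": 0,"dz": -0.03,"twist": 0},{"grip": 1,"dx": 0,"dy": 0,"dz": -0.037,"twist": 0},{"grip": 1,"dx": 0,"dy": 0,"dz": 0,"twist": 0}]' --squeeze 40

```text
t: 10.18
eef_pos: [0.4866, -0.0735, 0.2471]
tool_rot: [0.999, -0.035, 0.003, 0.001]
wrist_force: [0.8, 0.5, -4.0]
width: 0.0273
```

```bash
python3 -c "
from h import *
plan(.479,-.3422,.246,.114);im=imaging.get_image('wrist');cv2.imwrite('pics/w9.png',im)
im=imaging.get_image('scene');cv2.imwrite('pics/s9.png',cv2.resize(im[170:300,270:430],(800,650))[:600])
"
```

```text
t 10.175 pos [ 0.4866 -0.0735  0.2471] yaw(x-axis) -0.0703 z [ 0.0056 -0.0022 -1.    ] F [ 0.78  0.47 -3.99] w 0.0273
twist -0.1843 dx -0.0381 dy 0.2661 dz 0.0011
```

View pics/w9.png

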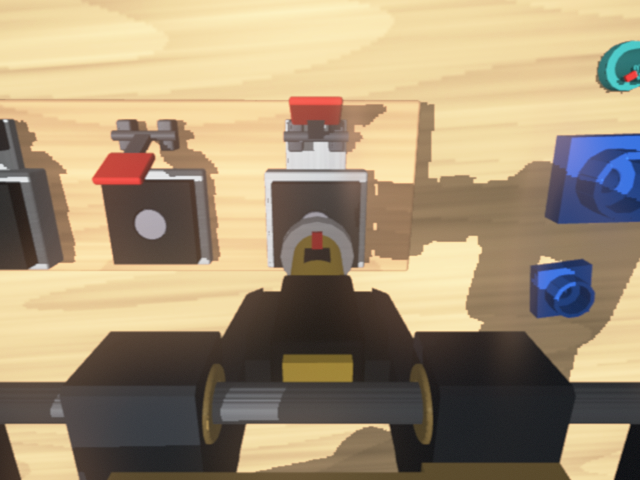

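View pics/s9.png

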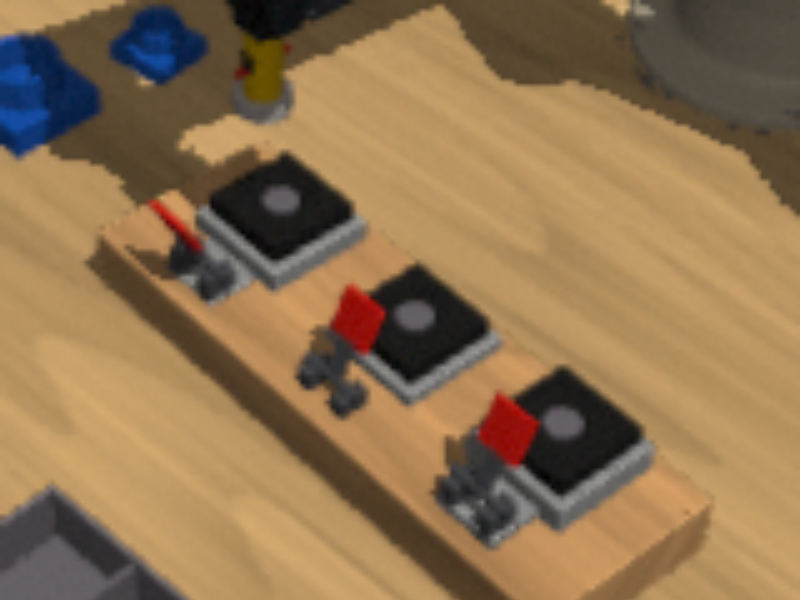

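```bash
python3 -c "
from h import *
plan(.479,-.3422,.246,.114)
m=imaging.camera_model('wrist');im=imaging.get_image('wrist')
y=-.0704;c=np.array([.4716,-.072])
for a in(.5,.6,.7,.8,.9):
    th=a-.4538
    for s in(0.062,.028):
        h=c+.07*np.array([np.cos(y),np.sin(y)]); p=h+s*np.sin(th)*np.array([np.cos(y),np.sin(y)])
        print(a,s,w2pix(m,[*p,.0698+s*np.cos(th)]).round(1))
hsv=cv2.cvtColor(im,cv2.COLOR_BGR2HSV);k=((hsv[...,0]<8)|(hsv[...,0]>172))&(hsv[...,1]>170)
ys,xs=np.where(k[60:160,270:360]);print('red rows',ys.min()+60,ys.max()+60,xs.min()+270,xs.max()+270)
"
```

```text
t 10.275 pos [ 0.4855 -0.073   0.244 ] yaw(x-axis) -0.0702 z [-4.e-04  2.e-04 -1.e+00] F [-0.99  0.44 -2.6 ] w 0.0278
twist -0.1842 dx -0.0371 dy 0.2667 dz -0.002
0.5 0.062 [316.9 137.9]
0.5 0.028 [317.  135.7]
0.6 0.062 [316.9 127.6]
0.6 0.028 [317.  131.6]
0.7 0.062 [317.  117.2]
0.7 0.028 [317.  127.5]
0.8 0.062 [317.  107.1]
0.8 0.028 [317.  123.4]
0.9 0.062 [317.   97.3]
0.9 0.028 [317.  119.5]
red rows 95 101 291 337
```

Request:
drive_tool --increments '[{"grip": 1,"dx": 0,"dy": 0,"dz": -0.004,"twist": -0.092},{"grip": 1,"dx": 0,"dy": 0,"dz": 0,"twist": -0.092},{"grip": 1,"dx": -0.0075,"dy": 0.0535,"dz": 0,"twist": 0},{"grip": 1,"dx": -0.0075,"dy": 0.0535,"dz": 0,"twist": 0},{"grip": 1,"dx": -0.0075,"dy": 0.0535,"dz": 0,"twist": 0},{"grip": 1,"dx": -0.0073,"dy": 0.0532,"dz": 0,"twist": 0},{"grip": 1,"dx": -0.0073,"dy": 0.053,"dz": 0,"twist": 0},{"grip": 1,"dx": 0,"dy": 0,"dz": 0,"twist": 0},{"grip": 1,"dx": 0,"dy": 0,"dz": 0,"twist": 0}]' --squeeze 40

```text
t: 11.45
eef_pos: [0.479, -0.3416, 0.2473]
tool_rot: [0.998, 0.057, -0.001, -0.001]
wrist_force: [0.1, -0.5, -2.1]
width: 0.0278
```

```bash
python3 -c "
from h import *
plan(.479,-.3422,.246,.114);m=imaging.camera_model('wrist');im=imaging.get_image('wrist');cv2.imwrite('pics/w10.png',im)
print('rim',w2pix(m,[.479,-.3422,.05]),'hole',w2pix(m,[.479,-.3422,.024]))
a=cv2.resize(im[130:290,240:400],(600,600),interpolation=cv2.INTER_CUBIC)
cv2.imwrite('pics/w10z.png',a)"
```

```text
t 11.45 pos [ 0.479  -0.3416  0.2473] yaw(x-axis) 0.1138 z [-0.0015  0.0021 -1.    ] F [ 0.07 -0.46 -2.1 ] w 0.0278
twist -0.0002 dx -0.0 dy 0.0006 dz 0.0013
rim [317.87436085 198.37306207] hole [317.89066609 191.78965182]
```

View pics/w10z.png

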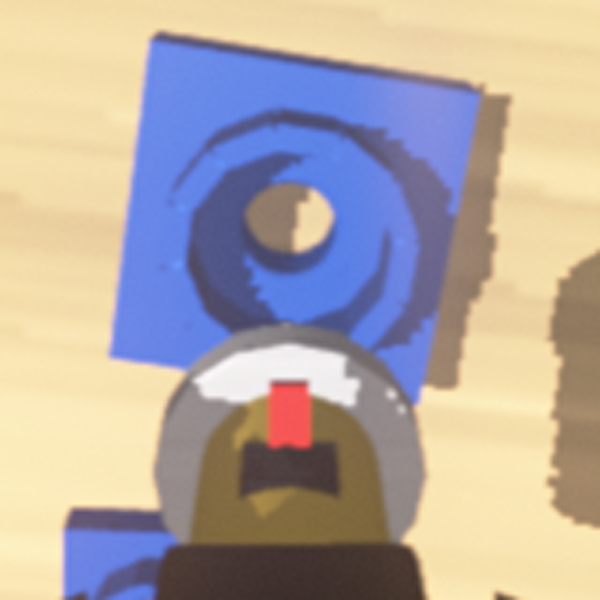

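Request:
drive_tool --increments '[{"grip": 1,"dx": 0.0005,"dy": 0.0003,"dz": 0.04,"twist": 0},{"grip": 1,"dx": 0,"dy": 0,"dz": 0.04,"twist": 0},{"grip": 1,"dx": 0,"dy": 0,"dz": 0.015,"twist": 0},{"grip": 1,"dx": 0,"dy": 0,"dz": 0.015,"twist": 0},{"grip": 1,"dx": 0,"dy": 0,"dz": 0.015,"twist": 0},{"grip": 1,"dx": 0,"dy": 0,"dz": 0.015,"twist": 0},{"grip": 1,"dx": 0,"dy": 0,"dz": 0.006,"twist": 0},{"grip": 1,"dx": 0,"dy": 0,"dz": 0.002,"twist": 0},{"grip": 1,"dx": 0,"dy": 0,"dz": 0,"twist": 0}]' --squeeze 40

```text
t: 12.62
eef_pos: [0.4797, -0.3427, 0.101]
tool_rot: [0.998, 0.057, 0.0, 0.0]
wrist_force: [-0.2, 0.1, -2.1]
width: 0.0275
```

```bash
python3 -c "
from h import *
plan(.4795,-.3422,.0957,.114);im=imaging.get_image('wrist');cv2.imwrite('pics/w11.png',im)"
```

```text
t 12.625 pos [ 0.4797 -0.3427  0.101 ] yaw(x-axis) 0.1138 z [ 4.e-04 -4.e-04 -1.e+00] F [-0.19  0.09 -2.14] w 0.0275
twist -0.0002 dx -0.0002 dy -0.0005 dz 0.0053
```

View pics/w11.png

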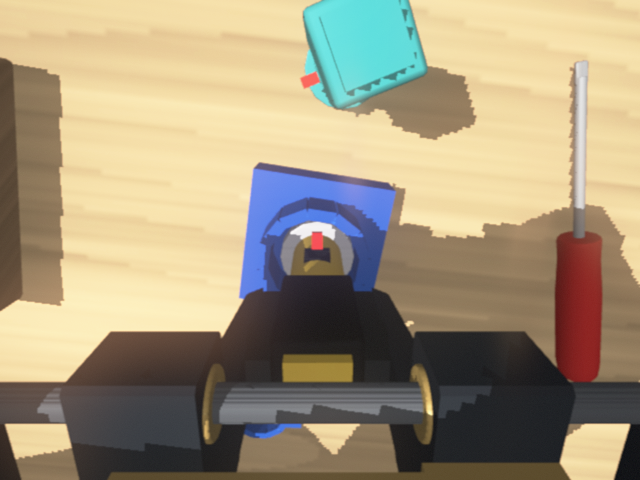

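In the cup, no contact force. Lower the last 5 mm.

Request:
drive_tool --increments '[{"grip": 1,"dx": 0,"dy": -0.0005,"dz": 0.002,"twist": 0},{"grip": 1,"dx": 0,"dy": 0,"dz": 0.002,"twist": 0},{"grip": 1,"dx": 0,"dy": 0,"dz": 0.001,"twist": 0},{"grip": 1,"dx": 0,"dy": 0,"dz": 0,"twist": 0}]' --squeeze 40

```text
t: 13.18
eef_pos: [0.4795, -0.342, 0.0957]
tool_rot: [0.998, 0.057, -0.0, -0.0]
wrist_force: [-0.2, 0.4, -2.1]
width: 0.0279
```

Request:
drive_tool --increments '[{"grip": 1,"dx": 0,"dy": 0,"dz": 0.0005,"twist": 0},{"grip": 1,"dx": 0,"dy": 0,"dz": 0,"twist": 0}]' --squeeze 40

```text
t: 13.42
eef_pos: [0.4796, -0.342, 0.0955]
tool_rot: [0.998, 0.057, 0.0, 0.0]
wrist_force: [-1.0, 1.4, 1.0]
width: 0.028
```

Foot on the floor now. Open fully, then withdraw straight up.

Request:
drive_tool --increments '[{"grip": 0.3,"dx": 0,"dy": 0,"dz": 0,"twist": 0},{"grip": 0,"dx": 0,"dy": 0,"dz": 0,"twist": 0},{"grip": -0.5,"dx": 0,"dy": 0,"dz": 0,"twist": 0},{"grip": -1,"dx": 0,"dy": 0,"dz": 0,"twist": 0},{"grip": -1,"dx": 0,"dy": 0,"dz": 0,"twist": 0},{"grip": -1,"dx": 0,"dy": 0,"dz": 0,"twist": 0},{"grip": -1,"dx": 0,"dy": 0,"dz": -0.03,"twist": 0},{"grip": -1,"dx": 0,"dy": 0,"dz": -0.04,"twist": 0},{"grip": -1,"dx": 0,"dy": 0,"dz": -0.05,"twist": 0},{"grip": -1,"dx": 0,"dy": 0,"dz": -0.03,"twist": 0},{"grip": -1,"dx": 0,"dy": 0,"dz": 0,"twist": 0},{"grip": -1,"dx": 0,"dy": 0,"dz": 0,"twist": 0}]' --squeeze 40

```text
t: 14.92
eef_pos: [0.4792, -0.3417, 0.2437]
tool_rot: [0.998, 0.057, -0.001, -0.001]
wrist_force: [-0.5, -0.2, -0.5]
width: 0.0879
```

```bash
python3 -c "
from h import *
st();m=imaging.camera_model('wrist');im=imaging.get_image('wrist');cv2.imwrite('pics/w12.png',im)
print(w2pix(m,[.479,-.341,.143]))
im=imaging.get_image('scene');cv2.imwrite('pics/s12.png',cv2.resize(im[150:300,230:430],(800,600)))
"
```

```text
t 14.925 pos [ 0.4792 -0.3417  0.2437] yaw(x-axis) 0.1138 z [-0.0016  0.0016 -1.    ] F [-0.47 -0.18 -0.48] w 0.0879
[315.72188022 233.91986895]
```

View pics/w12.png

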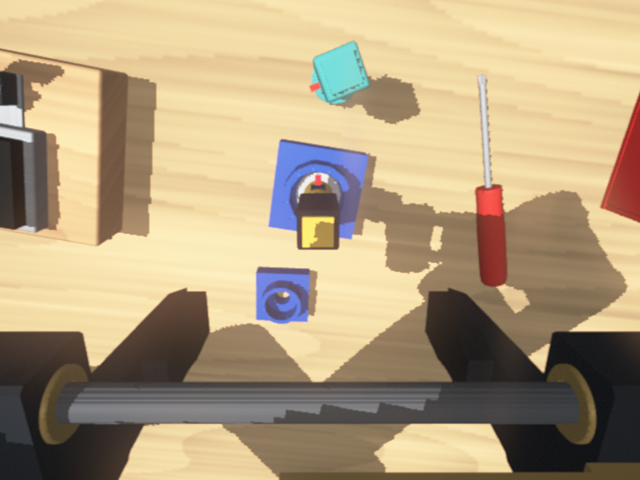

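View pics/s12.png

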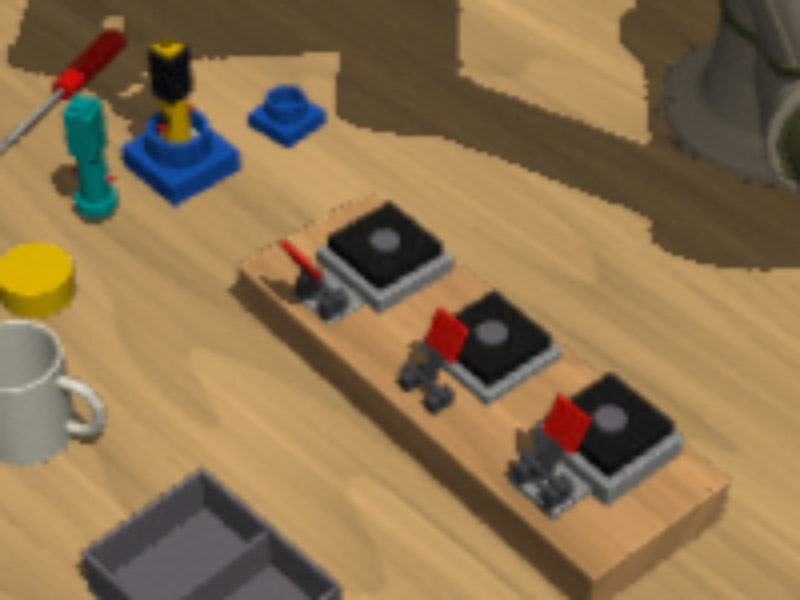

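```bash
python3 -c "
from h import *
print(ctrl.close_job())"
```

```text
the job is handed in; nothing more can be done
None
```

The soft pad is the one in the right bay (the sill's -y end). I tipped its flag, left the other two up, stood the tester back in its holder and handed the job in at about 15 s.

- **Finding the soft pad:** I pressed the right pad first. The pin force was about 3 N when the foot landed, and the total stayed near 12.5 N for more than half a second. In the wrist picture the pointer had risen only about 3 mm, so the pin sank about 9 mm. The force and the pointer agreed, so I did not press the other two pads. They were never measured as sound.
- **Flag:** I pushed it over with the tester's foot after the reading. The wrist picture put its tip where a fully tipped flag (about 0.9 rad) should be, and the scene picture showed the other two still up.
- **Tester:** I lowered it until the wrist force showed the foot resting on the cup floor, then opened the gripper and raised it clear. The last pictures show the tester upright in the larger blue holder, and the neighbouring objects look unmoved. I judged its centring by eye and from the gripper's position at release, which was within about 1 mm of where I picked it up.

No check failed. The hand-in gives no verdict, so I can't confirm the score.

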